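# Free the jammed cleaner bottle and stand it on its coaster

## Task

One of the two cleaner bottles has been dropped into the parts bin askew and is jammed aslant in the bin's corner pocket. Free it from the bin and stand it upright in the middle of the round coaster; leave the other bottle, which stands straight in the bin's opposite corner, where it is.

Things in the scene. Friction and masses are not known exactly. Their poses are not given: they have to be found in the camera images.
- bottle_mid (a point): centre of the jammed loose bottle, white plastic, 0.15 kg, 140 mm tall: round body 36 mm wide over the lower 100 mm, short neck, black cap 28 mm wide over the top 28 mm. z runs along it from foot to cap. Foot caught low against the pocket's far wall, it leans 30 degrees over the wall nearer the robot; shoulder and cap stand free above the rim. A pull up or along its length frees it
- twin_mid (a point): centre (half-way up) of the other loose bottle: same shape and size, standing straight in the end pocket at the other end of the bin; z runs up from foot to cap
- bin: fixed grey plastic bin 80 (x) by 196 (y) by 75 mm tall, 4 mm walls, 5 mm floor, origin at the centre of its underside, z up, +x away from the robot. Two full-height partitions leave a middle pocket (a small flat fan lies in it) and an end pocket 42 mm wide in y, 72 mm in x, at y = +73 and -73 mm. The jammed bottle may be in either end pocket
- coaster_top (a point): centre of the upper face of a fixed round cork coaster, 76 mm in diameter, 6 mm thick, lying on the bench; z up. A square steel dish with screws also lies on the bench and is not the place
Mind the look-alikes: they are no part of the job. What is shaped like the part that bears bottle_mid but green, orange or red is not meant.

How it is judged (in metres and radians):
On the way:
1. the jammed bottle is lifted out of the bin (its centre more than 110 mm above the bench) (height (world z) of bottle_mid above 0.11 m), for 0.1 s.
At the end, for the whole second after the job is handed in: the bottle stands upright (within 10 degrees), cap up, on the round coaster, its centre within 20 mm of the coaster's centre and its foot on the cork; the other bottle still stands in its end pocket of the bin, upright within 20 degrees (horizontal distance between bottle_mid and coaster_top below 0.02 m and angle between bottle_mid's own z axis and vertical below 0.175 rad and z of bottle_mid in the frame of coaster_top between 0.064 and 0.076 m and distance between twin_mid and bin below 0.115 m and angle between twin_mid's own z axis and vertical below 0.35 rad); the robot touches nothing.
It fails at once if the other bottle is taken or shifted by more than 30 mm (distance of twin_mid from where it was at the start of the episode above 0.03 m).
It also fails if it takes over 38 s, if anything falls off the work surface, if the arm or the gripper's body presses on something with over 40 N, if the wrist force passes 120 N, or if a joint passes its speed limit or range.

## Robot

A 6-joint arm with a two-finger parallel gripper is mounted at the origin on the work surface. World frame = base frame: x ahead of the robot, y to its left, z up, the work surface at z = 0. Lengths are in mm, angles in rad, forces in N, time in s.
With the tool pointing down it reaches from about 300 to 775 mm from the base axis. Payload 14.6 kg.
Tool frame: the origin (TCP) lies between the finger pads; the fingertips stand 8 mm ahead of it and the grasp point (between the pads) lies 11 mm behind it; z points along the fingers, y is the direction in which the jaws open and shut (so a half turn about z gives the same grasp; the last joint's range is limited). The gripper opens to 94 mm and grips with 3 to 60 N. Pads are 16 mm wide; open, the fingers measure 119 mm over their backs; the gripper's body (75 mm by 177 mm) begins 78 mm behind the grasp point.
Start: joints at [1.084, 0.3, 1.521, -0, 1.321, -0.067], TCP at [224.164, 502.235, 213.446] pointing down, gripper open.
Joint ranges: [-3.03, 3.03], [-0.79, 2.21], [0.23, 2.52], [-1.04, 4.18], [0, 3.07], [-2.55, 2.55]. Speed limits (rad/s): [2.22, 2.22, 2.57, 3.14, 3.14, 3.14].

## Interface

Orientations are given as [roll, pitch, yaw] about the fixed x, y, z axes, in that order (R = Rz(yaw) Ry(pitch) Rx(roll)).
In Python, from cell import read_state, imaging, sign_off gives the robot as it stands. The module is installed in compiled form; this text tells all that it offers.
- The arm moves only by the tool send_rows, never from a script. Its argument "rows" is a list of rows, each a list of 6 numbers: the shift along the tool's x, y, z in cm, then the turn, a rotation vector about the tool's x, y, z in degrees. A call has 1 to 12 rows; each row is the pose to reach, as a shift and turn from the pose commanded when the call began, along the tool's axes at that moment; what a row does not reach only later rows make up. A row lasts 1/8 s, in which the tool goes at most 62.5 mm and 10.7 degrees, less where a joint would pass 70% of its speed; a pose out of reach is approached as far as the arm can. A call with a gripper value outside its range is refused whole. "hand" is the opening, from -1 (shut) to 1 (fully open), set as the call begins (left out, the last holds). The fingers move at their own pace and stop on an object; "grip_force" is the grip in N (left out, the last holds). Time passes only in rows, so rows that repeat a pose let the fingers close. It gives the time, the measured TCP pose, the force and the opening at its end, in the units of the state.
- read_state(): the state, without advancing time (a new reading comes with each control period).
- imaging.camera(name): name is "scene" or "side" or "wrist"; returns a dict with "image" (420x560x3 uint8, blue, green, red), "fx", "fy", "cx", "cy" (pixels), "dist" ([k1, k2, p1, p2, k3] as OpenCV has them; the pictures are not rectified), "R" (3x3) and "t" (3): a world point X has camera coordinates R X + t. Camera axes: x right, y down, z forward; pixel columns grow to the right and rows downward; lengths in mm; the calibration is good to about 2 mm. A picture is of the moment at which its call begins. There is no depth.
- sign_off(): hands the job in, once; it reports no verdict.
The state is a dict: "clock": time; "joints": joint angles; "qd": joint speeds; "effort": joint torques, N m; "eef_pos": TCP position; "eef_rot": TCP orientation; "wrist_force": force on the tool from outside, world axes, zero at the start; "moment": the same for the moment, N m; "finger_gap": finger opening in mm.
Only numpy, scipy, OpenCV 4.12 (cv2) and the standard library are available. Lean on these libraries where they do the work, as an engineer would, in place of code of your own. Each camera call takes 0.05 s, during which the arm holds its last target.

## Working session

There is one attempt and no reset: what is moved stays moved. The work goes in short steps, Python scripts to look and compute and a tool call to move; the robot and the scene stay as the last step left them, time stands still between calls to the robot, and variables do not carry over. Pictures are saved under pics/ and viewed, and the job is handed in when it is done.

Besides the shell and the picture viewer there is one more tool, called after "Call:" in YAML: its name, and indented under it one key for each argument. send_rows: Moves the arm, as the interface text tells. Its arguments: {"type":"object","properties":{"rows":{"type":"array"},"hand":{"type":"number"},"grip_force":{"type":"number"}},"required":["rows"]}

```bash
mkdir -p pics
cat > h.py <<'E'
import numpy as np, cv2
from cell import read_state, imaging, sign_off
def snap(n, fn):
    c=imaging.camera(n); cv2.imwrite('pics/'+fn, c['image']); 
    np.savez('pics/'+fn+'.npz', **{k:np.array(v) for k,v in c.items()})
    return c
def load(fn):
    d=np.load('pics/'+fn+'.npz'); return {k:d[k] for k in d.files}
def K(c): return np.array([[c['fx'],0,c['cx']],[0,c['fy'],c['cy']],[0,0,1]],float)
def proj(c,P):
    P=np.atleast_2d(np.array(P,float)); rv,_=cv2.Rodrigues(np.array(c['R'],float))
    return cv2.projectPoints(P,rv,np.array(c['t'],float).reshape(3,1),K(c),np.array(c['dist'],float))[0].reshape(-1,2)
def ray(c,uv):
    uv=np.array(uv,float).reshape(-1,1,2)
    n=cv2.undistortPoints(uv,K(c),np.array(c['dist'],float)).reshape(-1,2)
    R=np.array(c['R'],float);t=np.array(c['t'],float).ravel()
    o=-R.T@t; d=np.hstack([n,np.ones((len(n),1))])@R
    return o,d/np.linalg.norm(d,axis=1,keepdims=True)
def onz(c,uv,z):
    o,d=ray(c,uv); return o+d*((z-o[2])/d[:,2])[:,None]
def tri(cs,uvs):
    A=np.zeros((3,3));b=np.zeros(3)
    for c,uv in zip(cs,uvs):
        o,d=ray(c,uv); M=np.eye(3)-np.outer(d[0],d[0]); A+=M;b+=M@o
    X=np.linalg.solve(A,b); return X,[np.round(proj(c,X)[0]-np.array(uv),1) for c,uv in zip(cs,uvs)]
E
python3 - <<'E'
from h import *
s=read_state()
for k,v in s.items(): print(k,np.round(v,3))
for n in ['scene','side','wrist']:
    c=snap(n,n+'0.png'); print(n, np.round(-np.array(c['R']).T@np.array(c['t']).ravel()), c['fx'])
E
```

```text
clock 0.0
joints [ 1.084  0.3    1.522  0.     1.321 -0.067]
qd [-0.002 -0.001 -0.001 -0.002  0.001 -0.002]
effort [-4.0000e-03 -5.3180e+01 -3.5273e+01  7.1000e-02  2.4000e-02 -0.0000e+00]
eef_pos [224.025 502.004 212.877]
eef_rot [-3.14  -0.     2.722]
wrist_force [ 0.135 -0.524  0.882]
moment [-0.024  0.033  0.01 ]
finger_gap 93.887
scene [ 949. -140.  708.] 403.6067020782969
side [558. 687. 822.] 465.31742812094365
wrist [159. 530. 384.] 317.8770570215519
```

View pics/scene0.png

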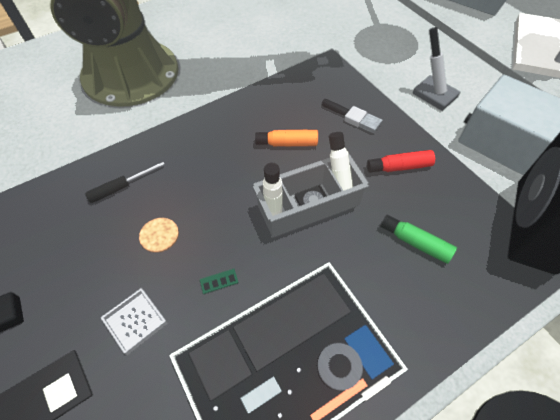

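View pics/side0.png

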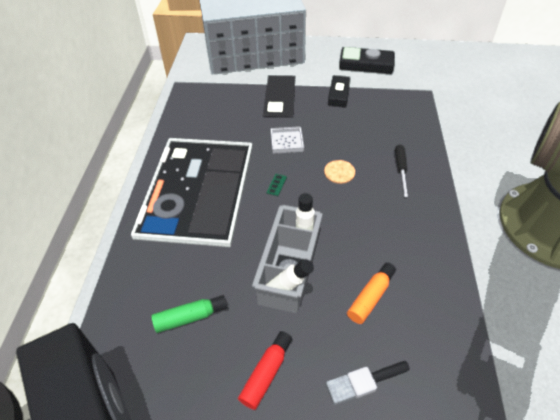

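View pics/wrist0.png

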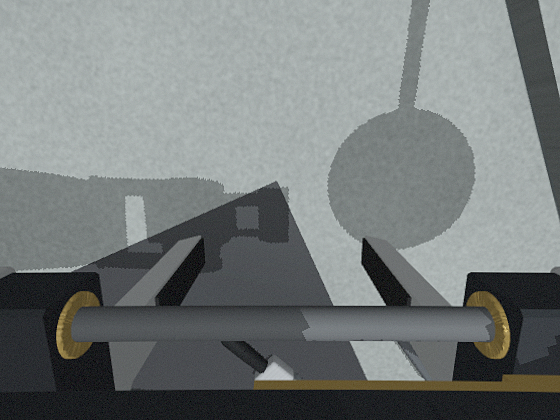

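Run:
```python
from h import *
a=cv2.imread('pics/scene0.png')[120:240,240:380]; cv2.imwrite('pics/scene0c.png',cv2.resize(a,None,fx=5,fy=5,interpolation=cv2.INTER_CUBIC))
a=cv2.imread('pics/side0.png')[185:320,240:340]; cv2.imwrite('pics/side0c.png',cv2.resize(a,None,fx=4.4,fy=4.4,interpolation=cv2.INTER_CUBIC))
```

```text
(no output)
```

View pics/scene0c.png

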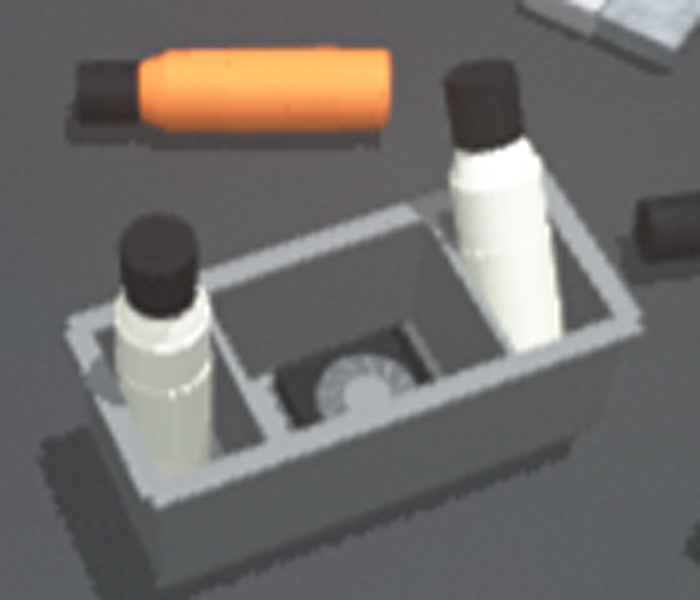

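View pics/side0c.png

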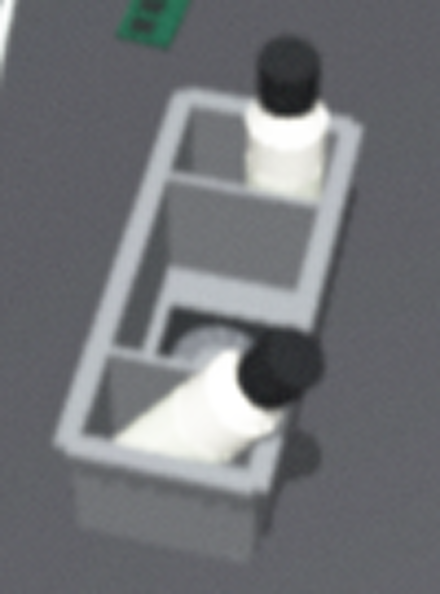

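```bash
cat >> h.py <<'E'
from scipy.optimize import least_squares
E
python3 - <<'E'
from h import *
sc=load('scene0.png'); sd=load('side0.png')
S=np.array([[70,332],[155,500],[640,322]])/5+[240,120]
D=np.array([[180,92],[362,125],[57,450],[268,490]])/4.4+[240,185]
print(onz(sc,S,75).round(1)); print(onz(sd,D,75).round(1))
loc=lambda x,y:[x,y,75]
# local corners
L=[[-40,-98],[40,-98],[40,98]]
LD=[[40,-98],[-40,-98],[40,98],[-40,98]]
def res(p):
    c,s=np.cos(p[2]),np.sin(p[2]); R=np.array([[c,-s],[s,c]])
    f=lambda l: np.hstack([np.array(l,float)@R.T+p[:2],np.full((len(l),1),75.)])
    return np.concatenate([(proj(sc,f(L))-S).ravel(),(proj(sd,f(LD))-D).ravel()])
r=least_squares(res,[500,100,0.3]); print(r.x, np.degrees(r.x[2])); print(r.fun.round(1))
# coaster 
for c,uv in((sc,[159,235]),(sd,[340,171])): print('coaster',onz(c,[uv],6).round(1))
E
```

```text
[[538.   57.6  75. ]
 [619.6  44.9  75. ]
 [654.6 243.3  75. ]]
[[617.6  44.9  75. ]
 [529.7  60.2  75. ]
 [654.3 246.   75. ]
 [565.  259.3  75. ]]
[ 5.93563273e+02  1.51828106e+02 -1.71637909e-01] -9.834127790405175
[ 1.8 -1.2  0.7 -2.2 -2.3 -1.3  0.5  1.3 -3.7  0.5  2.7 -2.  -3.1 -2.1]
coaster [[ 491.2 -138.6    6. ]]
coaster [[ 485.5 -137.3    6. ]]
```

```bash
cat >> h.py <<'E'
def Rz(a): c,s=np.cos(a),np.sin(a); return np.array([[c,-s,0],[s,c,0],[0,0,1]])
def bottle_pts(F,a):
    a=np.array(a)/np.linalg.norm(a); u=np.cross(a,[0,0,1.]); 
    u= np.array([1.,0,0]) if np.linalg.norm(u)<1e-6 else u/np.linalg.norm(u)
    v=np.cross(a,u); th=np.linspace(0,2*np.pi,49)
    out=[]
    for s,r in((0,18),(100,18),(112,14),(140,14)):
        out.append(np.array(F)+s*a+r*(np.cos(th)[:,None]*u+np.sin(th)[:,None]*v))
    return out
def bin_lines(p):
    R=Rz(p[2]);o=np.array([p[0],p[1],0]); q=lambda L:[o+R@np.array(x,float) for x in L]
    Ls=[]
    for hx,hy in((40,98),(36,94)):
        Ls.append(q([[-hx,-hy,75],[hx,-hy,75],[hx,hy,75],[-hx,hy,75],[-hx,-hy,75]]))
    Ls.append(q([[-40,-98,0],[40,-98,0],[40,98,0],[-40,98,0],[-40,-98,0]]))
    for y in(52,-52): Ls.append(q([[-36,y,75],[36,y,75]]))
    return Ls
def overlay(c,img,lines,fn,box,f,cols=None):
    x0,y0,x1,y1=box
    a=cv2.resize(img[y0:y1,x0:x1],None,fx=f,fy=f,interpolation=cv2.INTER_CUBIC)
    for i,L in enumerate(lines):
        p=(proj(c,L)-[x0,y0]+0.5)*f-0.5
        cv2.polylines(a,[np.round(p*8).astype(np.int32)],False,(0,0,255) if cols is None else cols[i],1,cv2.LINE_AA,3)
    cv2.imwrite('pics/'+fn,a)
E
python3 - <<'E'
from h import *
sc=load('scene0.png'); sd=load('side0.png')
p=[593.5,151.8,-0.1716]
R=Rz(p[2]);o=np.array([p[0],p[1],0])
F=o+R@[20.4,73,14]; a=R@[-.5,0,.866]
F2=o+R@[0,-73,5]
L=bin_lines(p); n=len(L); b=bottle_pts(F,a)+bottle_pts(F2,[0,0,1.])
cols=[(0,0,255)]*n+[(0,255,0)]*8
overlay(sc,sc['image'],L+b,'ov_sc.png',(240,120,380,240),5,cols)
overlay(sd,sd['image'],L+b,'ov_sd.png',(235,185,345,320),4.4,cols)
E
```

```text
(no output)
```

View pics/ov_sc.png

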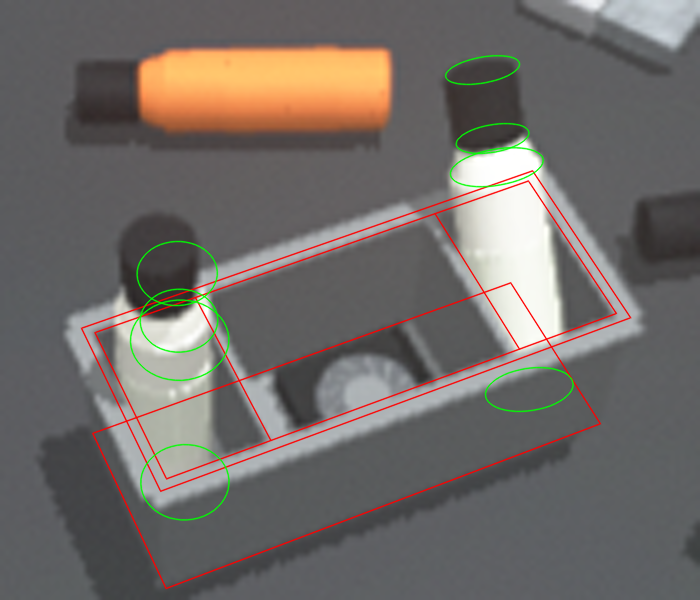

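View pics/ov_sd.png

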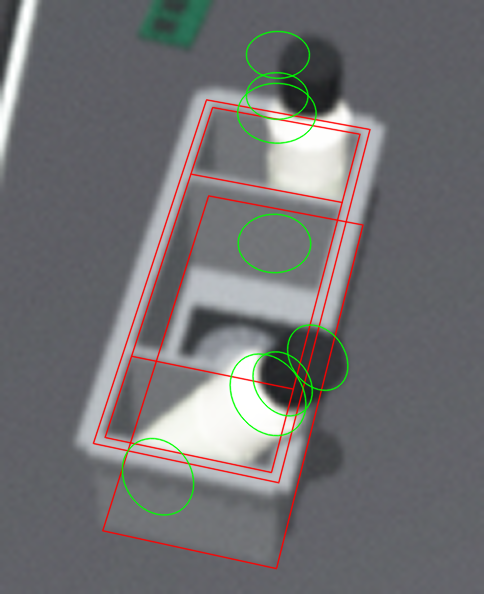

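Run:
```python
from h import *
sc=load('scene0.png'); sd=load('side0.png')
S=np.array([[70,332],[155,500],[640,322]])/5+[240,120]
D=np.array([[180,92],[362,125],[57,450],[268,490]])/4.4+[240,185]
L=np.array([[-40,-98],[40,-98],[40,98]]);LD=np.array([[40,-98],[-40,-98],[40,98],[-40,98]])
def res(p):
    R=Rz(p[2])[:2,:2]
    f=lambda l: np.hstack([(l+np.sign(l)*p[3])@R.T+p[:2],np.full((len(l),1),75.)])
    return np.concatenate([(proj(sc,f(L))-S+p[4:6]).ravel(),(proj(sd,f(LD))-D-p[4:6]).ravel()])
r=least_squares(lambda p: np.append(res(np.append(p,[0,0])),0),[593,152,-.17,3]); print(r.x.round(3), r.fun.round(1))
```

```text
[ 5.93009e+02  1.52079e+02 -1.68000e-01  3.86000e+00] [-0.8 -2.1 -0.4 -0.   0.3 -0.9 -0.8 -0.2 -1.5 -0.5  0.6 -0.4 -1.   0.2
  0. ]
```

Run:
```python
from h import *
def grid(fn,box,f,out):
    x0,y0,x1,y1=box; im=cv2.imread('pics/'+fn)[y0:y1,x0:x1]
    im=np.clip(255*(im/255.)**0.6,0,255).astype(np.uint8)
    a=cv2.resize(im,None,fx=f,fy=f,interpolation=cv2.INTER_CUBIC)
    for x in range(x0,x1,5):
        cv2.line(a,((x-x0)*f,0),((x-x0)*f,a.shape[0]),(255,255,0) if x%10==0 else (120,120,0),1)
        if x%10==0: cv2.putText(a,str(x),((x-x0)*f,10),0,.4,(0,0,255),1)
    for y in range(y0,y1,5):
        cv2.line(a,(0,(y-y0)*f),(a.shape[1],(y-y0)*f),(255,255,0) if y%10==0 else (120,120,0),1)
        if y%10==0: cv2.putText(a,str(y),(0,(y-y0)*f),0,.4,(0,0,255),1)
    cv2.imwrite('pics/'+out,a)
grid('scene0.png',(320,125,375,205),7,'g_sc.png')
grid('side0.png',(255,240,330,310),8,'g_sd.png')
```

```text
(no output)
```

View pics/g_sc.png

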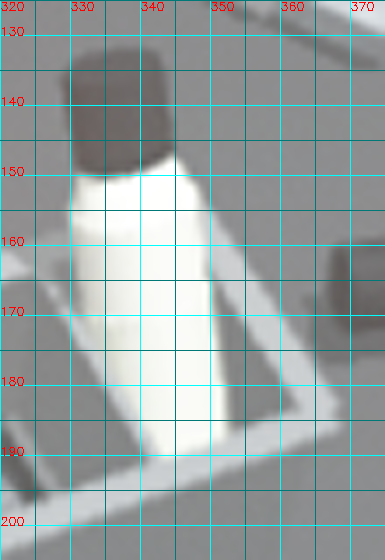

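View pics/g_sd.png

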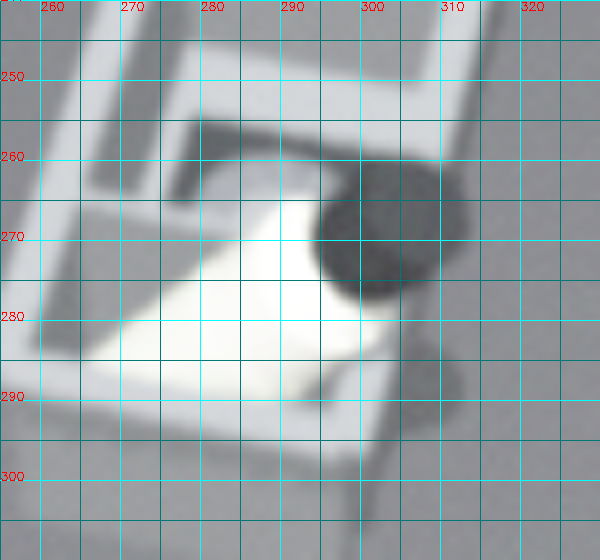

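```bash
cat >> h.py <<'E'
def hulls(c,F,a):
    b=bottle_pts(F,a)
    hb=cv2.convexHull(np.vstack([proj(c,b[0]),proj(c,b[1])]).astype(np.float32))
    hc=cv2.convexHull(np.vstack([proj(c,b[2]),proj(c,b[3])]).astype(np.float32))
    return hb,hc
def sdist(h,pts): return [cv2.pointPolygonTest(h,(float(x),float(y)),True) for x,y in pts]
E
cat > fit1.py <<'E'
from h import *
sc=load('scene0.png'); sd=load('side0.png')
scap=[(327.8,136),(329,142),(330,148),(343.2,134),(344.2,140),(344.8,146),(333,131.7),(338,131.2),(335,150.2),(340,149.5)]
sbod=[(348.3,157),(349.5,166),(351.5,183),(329.7,156)]
dcap=[(293,269),(299,277.2),(303,277.8),(309,275),(312,269),(312,264),(308,260),(303,259.7),(296,264)]
dbod=[(289,263),(280,270.5),(270,279),(265.5,283),(302.5,280.5),(298.5,283.5)]
def ax(t): return np.array([np.sin(t[0])*np.cos(t[1]),np.sin(t[0])*np.sin(t[1]),np.cos(t[0])])
def res(p):
    F=p[:3];a=ax(p[3:]); o=[]
    for c,cp,bd in((sc,scap,sbod),(sd,dcap,dbod)):
        hb,hc=hulls(c,F,a); o+=sdist(hc,cp)+sdist(hb,bd)
    return np.array(o)
R=Rz(-.168)
F0=np.array([593,152,0])+R@[20.4,73,14]
p0=np.append(F0,[np.radians(30),np.pi-.168])
print(res(p0).round(1))
r=least_squares(res,p0,x_scale=[10,10,10,.1,.1],loss='soft_l1',diff_step=1e-4)
print(r.x.round(3),np.degrees(r.x[3:]).round(1)); print(res(r.x).round(1))
F=r.x[:3];a=ax(r.x[3:]); print('F',F.round(1),'a',a.round(3),'mid',(F+70*a).round(1),'top',(F+140*a).round(1))
print('local F',(R.T@(F-[593,152,0])).round(1),'local a',(R.T@a).round(3),'local mid',(R.T@(F+70*a-[593,152,0])).round(1))
J=r.jac; print('sd',np.sqrt(np.diag(np.linalg.inv(J.T@J))).round(3))
E
python3 fit1.py
```

```text
[-0.8 -0.6 -0.5  0.3  0.1  0.2  0.4  0.8 -0.3 -0.3  0.4  0.4  0.7 -0.
  0.5  1.6  0.7 -0.5  1.8  1.   0.9  0.6 -0.3 -3.3 -2.8 -2.3 -2.   0.7
  0.9]
[6.28626e+02 2.16124e+02 1.53250e+01 5.55000e-01 2.92600e+00] [ 31.8 167.7]
[-0.6 -0.3 -0.2  0.  -0.2 -0.  -0.3  0.   0.2  0.1 -0.  -0.1  0.1  0.4
  0.9  1.4  0.1 -0.7  1.6  0.8  0.9  0.6  0.2 -2.4 -1.3 -0.   0.7 -0.2
 -0.2]
F [628.6 216.1  15.3] a [-0.515  0.113  0.85 ] mid [592.6 224.   74.8] top [556.6 231.9 134.3]
local F [24.4 69.2 15.3] local a [-0.526  0.025  0.85 ] local mid [-12.4  70.9  74.8]
sd [1.883 1.916 1.287 0.019 0.035]
```

```bash
cat >> h.py <<'E'
from scipy.spatial.transform import Rotation as Ro
def cur():
    s=read_state(); return np.array(s['eef_pos'],float), Ro.from_euler('xyz',s['eef_rot']).as_matrix(), s
def Rfrom(z,y):
    z=np.array(z,float)/np.linalg.norm(z); y=np.array(y,float); y-=z*(y@z); y/=np.linalg.norm(y)
    return np.column_stack([np.cross(y,z),y,z])
def rel(p,R,p0,R0):
    return (R0.T@(np.array(p)-p0)/10).round(2), np.degrees(Ro.from_matrix(R0.T@R).as_rotvec()).round(1)
YB=-.168
LY=np.array([-np.sin(YB),np.cos(YB),0]); LX=np.array([np.cos(YB),np.sin(YB),0])
A=-np.sin(np.radians(30))*LX+np.cos(np.radians(30))*np.array([0,0,1.])
G=np.array([563.5,230.8,122.8])
RG=Rfrom(-A,LY)
E
python3 - <<'E'
from h import *
p,R,s=cur()
tcp=G-11*A
print('grasp tcp',tcp.round(1))
print('standoff',rel(tcp+100*A,RG,p,R))
E
```

```text
grasp tcp [568.9 229.9 113.3]
standoff (array([-37.74, -12.05,   1.32]), array([ -3.8, -29.8, -14.1]))
```

Candidates in the scene view:
- White leaning bottle (338,160): this is the jammed one, with its cap tipped over the wall nearer the robot.
- White upright bottle (272,190): the twin, to be left alone.
- Orange (290,138), red (405,161) and green (420,240) bottles lying on the bench: the look-alikes.

The coaster is the orange disc at (159,235), and the steel dish is at (133,320). The close crop and the fit agree: the tilt is about 31°, and the mid point is 75 mm high in the +y pocket. I'm moving to a standoff along the bottle's axis.

Call:
send_rows:
  rows:
    - [-1.9,-0.6,0.1,-0.2,-1.5,-0.7]
    - [-4.9,-1.6,0.2,-0.5,-3.9,-1.8]
    - [-8.7,-2.8,0.3,-0.9,-6.9,-3.2]
    - [-12.8,-4.1,0.4,-1.3,-10.1,-4.8]
    - [-17.0,-5.4,0.6,-1.7,-13.4,-6.3]
    - [-21.1,-6.7,0.7,-2.1,-16.7,-7.9]
    - [-25.3,-8.1,0.9,-2.5,-20.0,-9.4]
    - [-29.4,-9.4,1.0,-3.0,-23.2,-11.0]
    - [-33.2,-10.6,1.2,-3.3,-26.2,-12.4]
    - [-35.9,-11.4,1.3,-3.6,-28.3,-13.4]
    - [-37.7,-12.0,1.3,-3.8,-29.8,-14.1]
    - [-37.7,-12.0,1.3,-3.8,-29.8,-14.1]
  hand: 1
  grip_force: 30

```text
clock: 1.65
eef_pos: [519.8, 237.4, 200.2]
eef_rot: [-3.141, 0.523, 2.973]
wrist_force: [-0.2, -0.1, 0.3]
finger_gap: 93.9
```

Run:
```python
from h import *
p,R,s=cur(); print(p.round(1),np.round(s['joints'],2),s['clock'])
c=snap('wrist','wrist1.png')
b=[G-126*A]
overlay(c,c['image'],bottle_pts(G-126*A,A)+bin_lines([593,152,-.168]),'wr1o.png',(0,0,560,420),1.4)
print(rel(G-11*A+30*A,RG,p,R),rel(G-11*A,RG,p,R))
```

```text
[519.8 237.4 200.2] [ 0.51  0.17  1.8  -0.45  0.8  -0.64] 1.65
(array([0.04, 0.09, 7.02]), array([-0.1, -0. , -0. ])) (array([ 0.04,  0.09, 10.02]), array([-0.1, -0. , -0. ]))
```

View pics/wr1o.png

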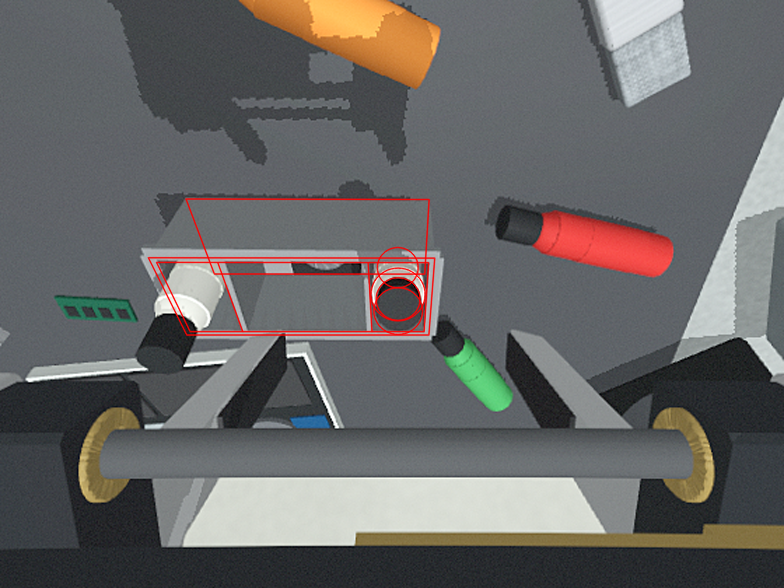

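The wrist view shows the cap end-on at (284,211), which is (398,295) in the 1.4x picture. It sits centred between the fingers and on the predicted outline, so I'm advancing along the axis.

Call:
send_rows:
  rows:
    - [0,0,0.6,0,0,0]
    - [0,0,1.8,0,0,0]
    - [0,0.1,3.4,0,0,0]
    - [0,0.1,5.0,0,0,0]
    - [0,0.1,6.6,0,0,0]
    - [0,0.1,8.0,0,0,0]
    - [0,0.1,9.2,0,0,0]
    - [0,0.1,10.0,0,0,0]
    - [0,0.1,10.0,0,0,0]

```text
clock: 2.82
eef_pos: [569.0, 231.5, 113.3]
eef_rot: [3.142, 0.522, 2.974]
wrist_force: [0.3, -0.2, 0.3]
finger_gap: 93.9
```

Run:
```python
from h import *
p,R,s=cur(); print(p.round(1),np.round(s['joints'],2),s['clock'],np.round(s['wrist_force'],1),rel(G-11*A,RG,p,R))
c=snap('wrist','wrist2.png'); c=snap('side','side2.png')
a=c['image'][185:320,240:340]; cv2.imwrite('pics/side2c.png',cv2.resize(a,None,fx=4.4,fy=4.4,interpolation=cv2.INTER_CUBIC))
```

```text
[569.  231.5 113.3] [ 0.45  0.37  1.78 -0.52  0.63 -0.59] 2.825 [ 0.3 -0.2  0.3] (array([-0.02, -0.17,  0.02]), array([ 0. , -0.1, -0. ]))
```

View pics/wrist2.png

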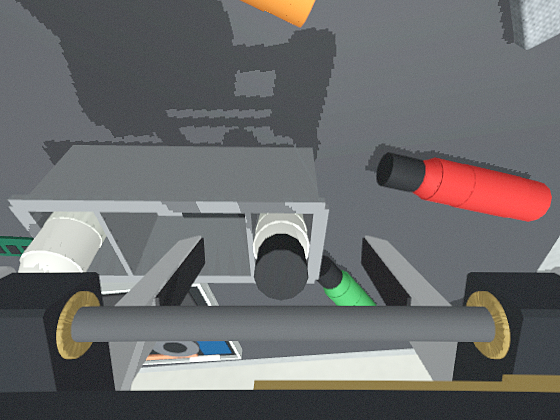

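View pics/side2c.png

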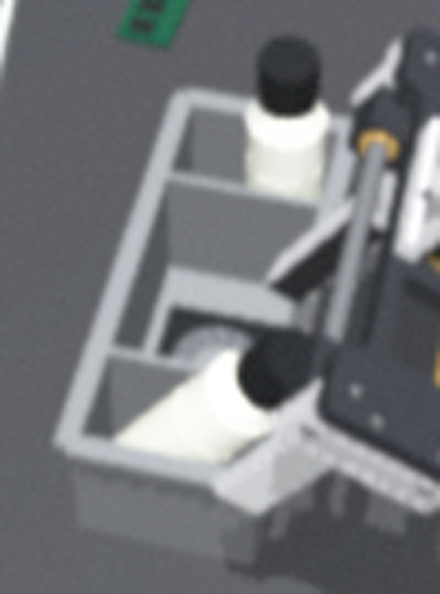

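The cap at (283,272) in the wrist view is centred between the fingers, and the side view shows the fingers clear of the rim. Closing on the cap.

Call:
send_rows:
  rows:
    - [0,-0.1,0,0,0,0]
    - [0,-0.1,0,0,0,0]
    - [0,-0.1,0,0,0,0]
    - [0,-0.1,0,0,0,0]
    - [0,-0.1,0,0,0,0]
    - [0,-0.1,0,0,0,0]
    - [0,-0.1,0,0,0,0]
    - [0,-0.1,0,0,0,0]
  hand: -1
  grip_force: 35

```text
clock: 3.92
eef_pos: [568.8, 230.7, 113.8]
eef_rot: [3.141, 0.523, 2.974]
wrist_force: [1.1, 0.0, -0.0]
finger_gap: 27.2
```

The gap is 27.2 mm, which is the cap's width. I'm pulling gently along the bottle's length first.

Call:
send_rows:
  rows:
    - [0,0,-0.2,0,0,0]
    - [0,0,-0.5,0,0,0]
    - [0,0,-1.0,0,0,0]
    - [0,0,-1.6,0,0,0]
    - [0,0,-2.4,0,0,0]
    - [0,0,-3.0,0,0,0]

```text
clock: 4.68
eef_pos: [553.8, 233.3, 140.5]
eef_rot: [3.141, 0.523, 2.974]
wrist_force: [-0.3, -0.5, -1.7]
finger_gap: 27.4
```

Run:
```python
from h import *
p,R,s=cur(); print(p.round(1),s['clock'],np.round(s['wrist_force'],1),s['finger_gap'])
c=snap('side','side3.png')
a=c['image'][185:320,240:340]; cv2.imwrite('pics/side3c.png',cv2.resize(a,None,fx=4.4,fy=4.4,interpolation=cv2.INTER_CUBIC))
```

```text
[553.8 233.3 140.5] 4.675 [-0.3 -0.5 -1.7] 27.437630996204923
```

View pics/side3c.png

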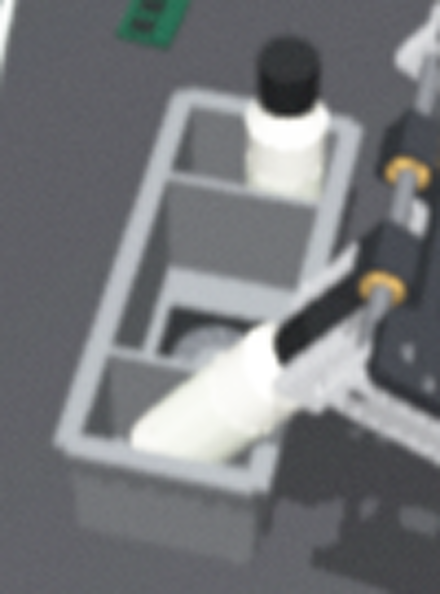

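The bottle is coming free: the load is about its own weight. I'm continuing along the axis until the foot clears the rim.

Call:
send_rows:
  rows:
    - [0,0,-0.6,0,0,0]
    - [0,0,-1.8,0,0,0]
    - [0,0,-3.2,0,0,0]
    - [0,0,-4.8,0,0,0]
    - [0,0,-6.4,0,0,0]
    - [0,0,-8.0,0,0,0]
    - [0,0,-9.6,0,0,0]
    - [0,0,-11.0,0,0,0]
    - [0,0,-12.0,0,0,0]
    - [0,0,-12.0,0,0,0]

```text
clock: 5.98
eef_pos: [494.8, 243.3, 244.4]
eef_rot: [3.14, 0.524, 2.973]
wrist_force: [0.5, 0.6, -2.2]
finger_gap: 27.3
```

Run:
```python
from h import *
p,R,s=cur(); print(p.round(1),s['clock'],np.round(s['wrist_force'],1),s['finger_gap'],np.round(s['joints'],2))
c=snap('side','side4.png'); c2=snap('scene','scene4.png')
g=p-11*R[:,2]; a=-R[:,2]
overlay(c,c['image'],bottle_pts(g-126*a,a),'side4o.png',(150,120,450,330),2.5)
overlay(c2,c2['image'],bottle_pts(g-126*a,a),'scene4o.png',(200,40,420,240),3)
```

```text
[494.8 243.3 244.4] 5.975 [ 0.5  0.6 -2.2] 27.33228703780389 [ 0.55  0.08  1.79 -0.43  0.9  -0.65]
```

View pics/side4o.png

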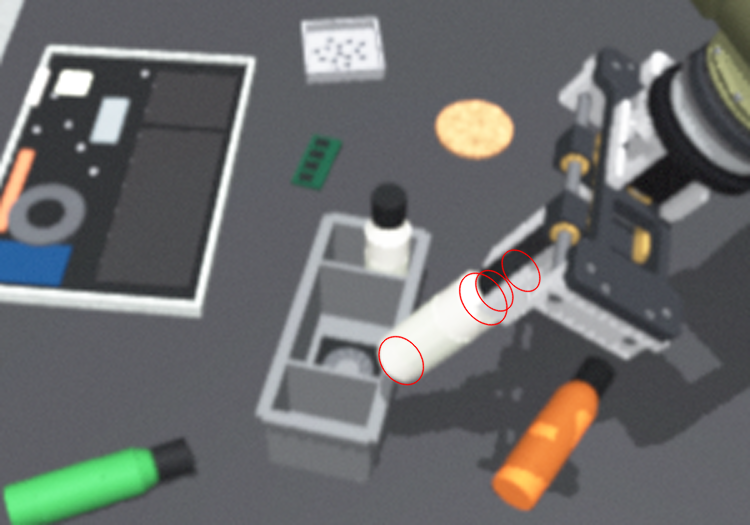

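View pics/scene4o.png

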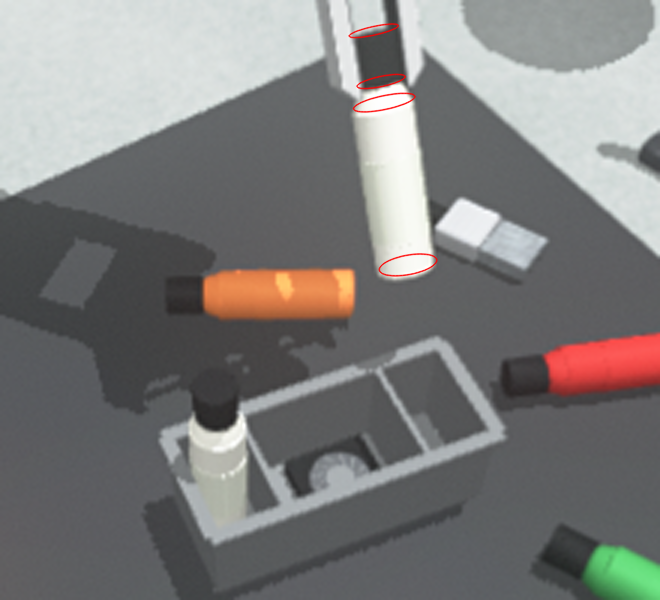

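The bottle is free and hangs along the tool axis: in the side view its foot is at (310,263) and its cap is in the jaws. The twin hasn't moved. Next I measure the coaster by colour and work out the carry.

Run:
```python
from h import *
for n,fn,box in(('scene','scene0.png',(130,210,190,260)),('side','side0.png',(315,150,365,190))):
    c=load(fn); im=c['image'].astype(int); x0,y0,x1,y1=box
    m=((im[...,2]-im[...,0])>50).astype(np.uint8); mm=np.zeros_like(m); mm[y0:y1,x0:x1]=m[y0:y1,x0:x1]
    cs,_=cv2.findContours(mm,cv2.RETR_EXTERNAL,cv2.CHAIN_APPROX_NONE); k=max(cs,key=cv2.contourArea)
    e=cv2.fitEllipse(k); pts=onz(c,k.reshape(-1,2),6)
    (cx,cy),r=cv2.minEnclosingCircle(pts[:,:2].astype(np.float32))
    # lsq circle
    q=pts[:,:2]; Q=np.column_stack([2*q,np.ones(len(q))]); s=np.linalg.lstsq(Q,(q**2).sum(1),rcond=None)[0]
    print(n,np.round(e,1) if 0 else e, 'enc',round(cx,1),round(cy,1),round(r,1),'lsq',s[:2].round(1),np.sqrt(s[2]+s[:2]@s[:2]).round(1))
p,R,s=cur()
C=np.array([488,-138,0])
RU=Rfrom([0,0,-1],LY)
print(rel([488,-138,275],RU,p,R))
print('up first',rel(p+[0,0,30],R,p,R))
```

```text
scene ((158.26905822753906, 234.41323852539062), (32.17036056518555, 39.980140686035156), 66.67214965820312) enc 488.5 -138.7 39.1 lsq [ 488.4 -138.7] 37.8
side ((339.2649230957031, 171.17970275878906), (22.679410934448242, 30.772480010986328), 94.81616973876953) enc 486.5 -137.1 41.1 lsq [ 487.4 -137.5] 39.0
(array([ -6.51, -37.69,   0.1 ]), array([ 0. , 29.9,  0. ]))
up first (array([-1.5,  0. , -2.6]), array([0., 0., 0.]))
```

Call:
send_rows:
  rows:
    - [-0.6,-1.4,-0.2,0,1.2,0]
    - [-1.2,-4.4,-0.3,0,3.6,0]
    - [-1.9,-8.2,-0.3,0,6.6,0]
    - [-2.6,-12.4,-0.3,0,9.9,0]
    - [-3.3,-16.6,-0.2,0,13.2,0]
    - [-3.9,-20.8,-0.2,0,16.5,0]
    - [-4.6,-25.0,-0.1,0,19.8,0]
    - [-5.3,-29.2,0,0,23.1,0]
    - [-5.8,-33.0,0,0,26.2,0]
    - [-6.2,-35.8,0.1,0,28.4,0]
    - [-6.5,-37.4,0.1,0,29.7,0]
    - [-6.5,-37.7,0.1,0,29.9,0]

```text
clock: 7.58
eef_pos: [488.0, -138.5, 274.8]
eef_rot: [3.141, 0.0, 2.973]
wrist_force: [0.3, 0.1, -0.8]
finger_gap: 27.5
```

Run:
```python
from h import *
p,R,s=cur(); print(p.round(1),s['clock'],np.round(s['wrist_force'],1),s['finger_gap'],np.round(s['joints'],2))
print(R.round(3))
print(rel([488,-138,190],Rfrom([0,0,-1],LY),p,R))
```

```text
[ 488.  -138.5  274.8] 7.575 [ 0.3  0.1 -0.8] 27.46612142308827 [-0.35  0.16  1.55  0.    1.43 -1.75]
[[-0.986  0.168  0.   ]
 [ 0.168  0.986  0.   ]
 [-0.     0.    -1.   ]]
(array([0.02, 0.05, 8.48]), array([ 0.,  0., -0.]))
```

Call:
send_rows:
  rows:
    - [0,0,0.6,0,0,0]
    - [0,0,2.0,0,0,0]
    - [0,0,4.0,0,0,0]
    - [0,0,6.2,0,0,0]
    - [0,0,8.4,0,0,0]
    - [0,0,10.0,0,0,0]
    - [0,0,11.2,0,0,0]
    - [0,0,11.5,0,0,0]
    - [0,0,11.5,0,0,0]

```text
clock: 8.7
eef_pos: [488.2, -138.0, 160.5]
eef_rot: [3.141, 0.002, 2.974]
wrist_force: [-1.2, -0.1, -0.9]
finger_gap: 27.4
```

Run:
```python
from h import *
p,R,s=cur(); print(p.round(1),s['clock'],np.round(s['wrist_force'],1),s['finger_gap'])
c=snap('side','side5.png'); c2=snap('scene','scene5.png')
g=p-11*R[:,2]; a=-R[:,2]
th=np.linspace(0,2*np.pi,60); co=[np.column_stack([488+38*np.cos(th),-138+38*np.sin(th),0*th+6])]
overlay(c,c['image'],bottle_pts(g-126*a,a)+co,'side5o.png',(270,70,410,210),5)
overlay(c2,c2['image'],bottle_pts(g-126*a,a)+co,'scene5o.png',(90,140,230,280),5)
```

```text
[ 488.2 -138.   160.5] 8.7 [-1.2 -0.1 -0.9] 27.353537433666027
```

View pics/side5o.png

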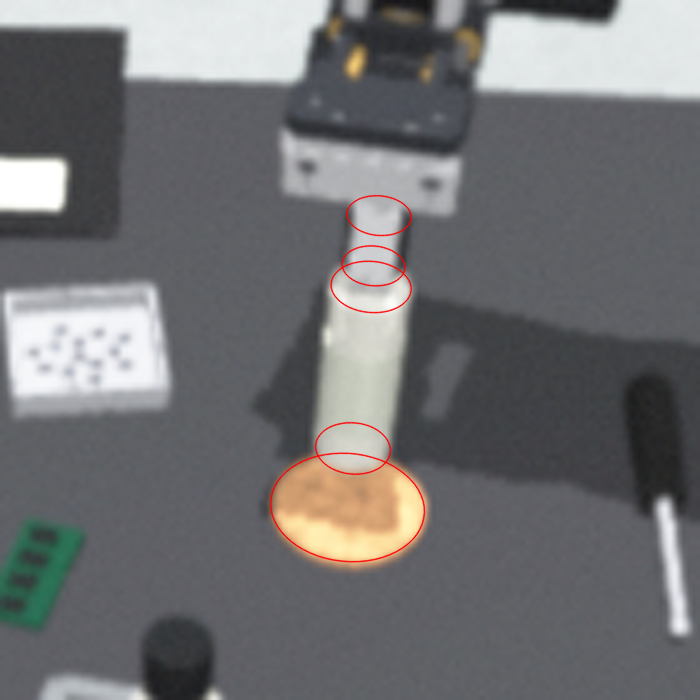

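View pics/scene5o.png

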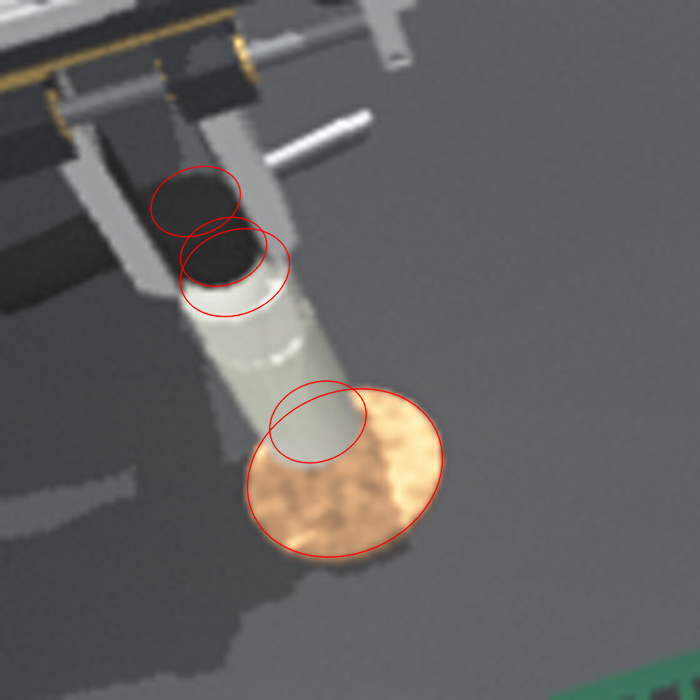

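Both overlays put the hanging bottle upright above the coaster. Its foot is at (340,160) in the side view and (151,231) in the scene view, within about 2 px of prediction. Lowering to just above the cork.

Call:
send_rows:
  rows:
    - [0,0,0.5,0,0,0]
    - [0,0,1.4,0,0,0]
    - [0,0,2.3,0,0,0]
    - [0,0,3.0,0,0,0]
    - [0,0,3.4,0,0,0]
    - [0,0,3.6,0,0,0]
    - [0,0,3.6,0,0,0]
    - [0,0,3.6,0,0,0]

```text
clock: 9.8
eef_pos: [488.2, -138.0, 124.4]
eef_rot: [3.141, 0.002, 2.974]
wrist_force: [-0.6, -0.3, -0.3]
finger_gap: 27.6
```

Call:
send_rows:
  rows:
    - [0,0,0.1,0,0,0]
    - [0,0,0.1,0,0,0]
    - [0,0,0.2,0,0,0]
    - [0,0,0.2,0,0,0]

```text
clock: 10.3
eef_pos: [488.5, -138.2, 122.7]
eef_rot: [3.141, 0.002, 2.974]
wrist_force: [-0.5, -0.5, 5.4]
finger_gap: 27.2
```

Run:
```python
from h import *
p,R,s=cur(); print(p.round(1),s['clock'],np.round(s['wrist_force'],1),s['finger_gap'])
c=snap('side','side6.png'); c2=snap('scene','scene6.png')
g=p-11*R[:,2]; a=-R[:,2]
th=np.linspace(0,2*np.pi,60); co=[np.column_stack([488+38*np.cos(th),-138+38*np.sin(th),0*th+6])]
overlay(c,c['image'],bottle_pts(g-126*a,a)+co,'side6o.png',(270,70,410,210),5)
overlay(c2,c2['image'],bottle_pts(g-126*a,a)+co,'scene6o.png',(90,140,230,280),5)
```

```text
[ 488.5 -138.2  122.7] 10.3 [-0.5 -0.5  5.4] 27.17571020875908
```

View pics/side6o.png

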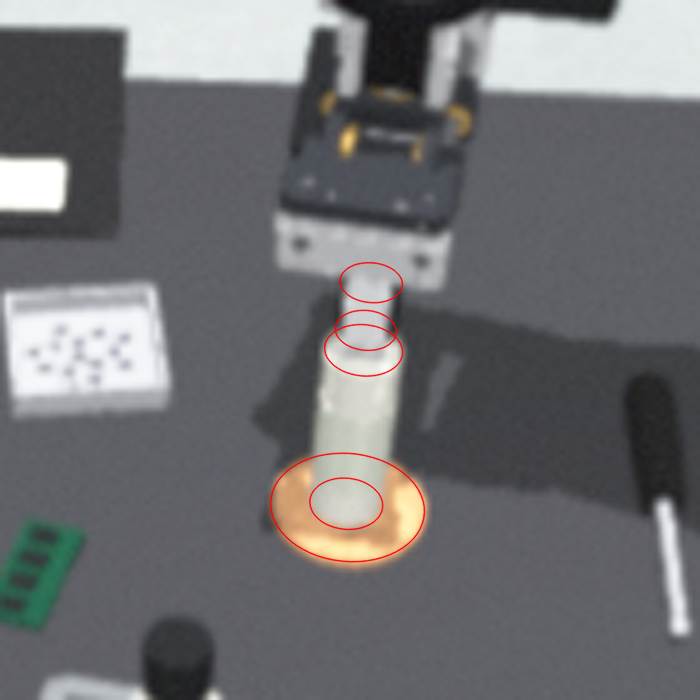

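View pics/scene6o.png

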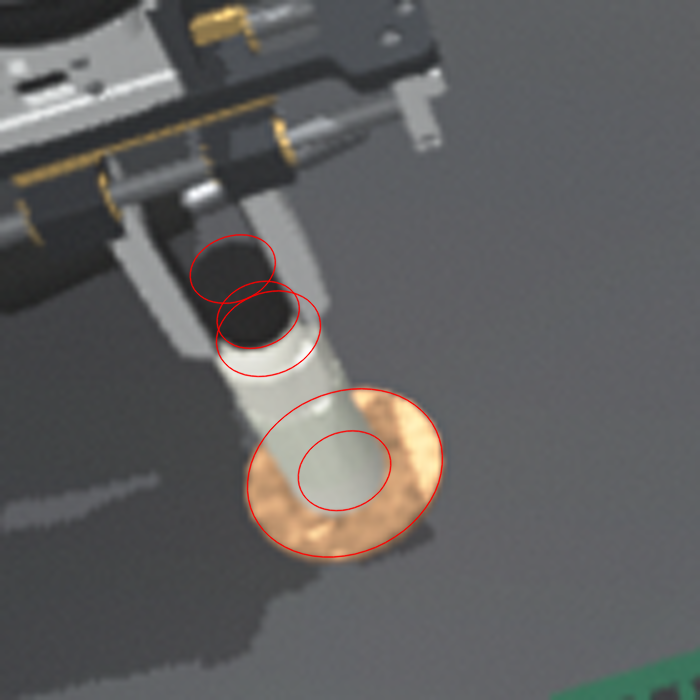

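I can feel contact at 5.4 N, and the foot sits near the middle of the cork in both views. I'm easing off the pressing and then opening the jaws partly.

Call:
send_rows:
  rows:
    - [0,0,-0.05,0,0,0]
    - [0,0,-0.1,0,0,0]
    - [0,0,-0.1,0,0,0]

```text
clock: 10.78
eef_pos: [487.9, -138.0, 122.9]
eef_rot: [3.141, 0.0, 2.974]
wrist_force: [-0.2, -0.3, -1.7]
finger_gap: 27.4
```

Call:
send_rows:
  rows:
    - [0,0,0,0,0,0]
    - [0,0,0,0,0,0]
    - [0,0,0,0,0,0]
    - [0,0,0,0,0,0]
  hand: 0.2

```text
clock: 11.28
eef_pos: [488.1, -138.0, 123.2]
eef_rot: [3.141, 0.001, 2.974]
wrist_force: [0.4, -0.4, 0.4]
finger_gap: 56.5
```

Run:
```python
from h import *
p,R,s=cur(); print(p.round(1),s['clock'],np.round(s['wrist_force'],1),s['finger_gap'])
c=snap('side','side7.png'); c2=snap('scene','scene7.png')
F=[488,-138,6]; a=[0,0,1]
th=np.linspace(0,2*np.pi,60); co=[np.column_stack([488+38*np.cos(th),-138+38*np.sin(th),0*th+6])]
overlay(c,c['image'],bottle_pts(F,a)+co,'side7o.png',(270,70,410,210),4)
overlay(c2,c2['image'],bottle_pts(F,a)+co,'scene7o.png',(90,140,230,280),4)
A1=cv2.imread('pics/side7o.png');B1=cv2.imread('pics/scene7o.png'); h=np.hstack([A1,B1]); cv2.imwrite('pics/both7.png',cv2.resize(h,(800,400)))
```

```text
[ 488.1 -138.   123.2] 11.275 [ 0.4 -0.4  0.4] 56.47993416721985
```

View pics/both7.png

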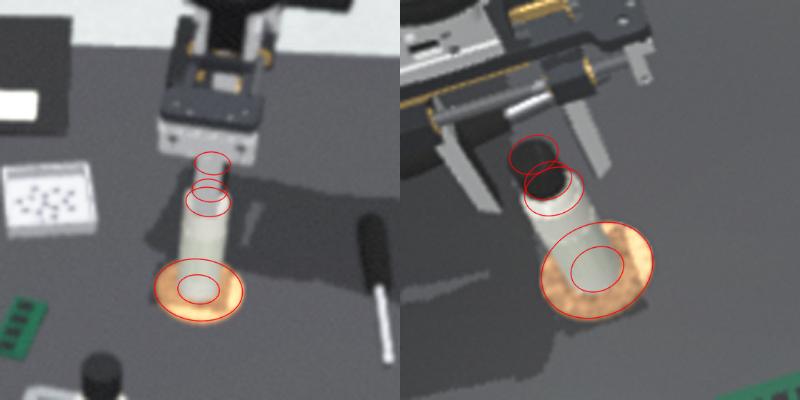

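The bottle stands by itself between the open fingers, upright and on the cork. Retreating straight up.

Call:
send_rows:
  rows:
    - [0,0,-0.4,0,0,0]
    - [0,0,-1.4,0,0,0]
    - [0,0,-3.0,0,0,0]
    - [0,0,-5.0,0,0,0]
    - [0,0,-7.5,0,0,0]
    - [0,0,-10.0,0,0,0]
    - [0,0,-12.5,0,0,0]
    - [0,0,-14.5,0,0,0]
    - [0,0,-15.5,0,0,0]
    - [0,0,-16.0,0,0,0]
    - [0,0,-16.0,0,0,0]
  hand: 0.6

```text
clock: 12.75
eef_pos: [487.9, -138.0, 283.1]
eef_rot: [3.141, 0.001, 2.974]
wrist_force: [0.3, -0.1, 0.2]
finger_gap: 75.3
```

Run:
```python
from h import *
p,R,s=cur(); print(p.round(1),s['clock'],np.round(s['wrist_force'],1),s['finger_gap'])
c=snap('side','side8.png'); c2=snap('scene','scene8.png'); w=snap('wrist','wrist8.png')
F=[488,-138,6]; a=[0,0,1]
th=np.linspace(0,2*np.pi,60); co=[np.column_stack([488+38*np.cos(th),-138+38*np.sin(th),0*th+6])]
overlay(c,c['image'],bottle_pts(F,a)+co,'side8o.png',(270,70,410,210),4)
overlay(c2,c2['image'],bottle_pts(F,a)+co,'scene8o.png',(90,140,230,280),4)
A1=cv2.imread('pics/side8o.png');B1=cv2.imread('pics/scene8o.png'); h=np.hstack([A1,B1]); cv2.imwrite('pics/both8.png',cv2.resize(h,(800,400)))
```

```text
[ 487.9 -138.   283.1] 12.75 [ 0.3 -0.1  0.2] 75.30001553349516
```

View pics/both8.png

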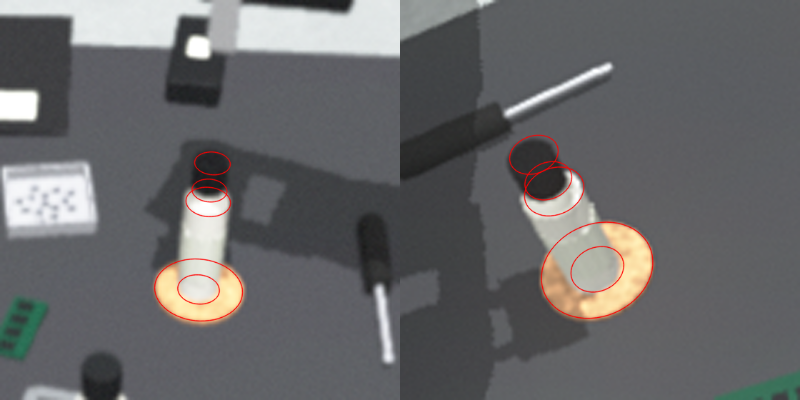

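View pics/scene8.png

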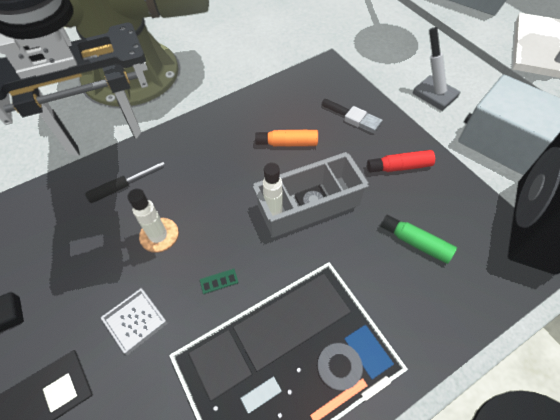

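Run:
```python
from h import *
sc=load('scene8.png'); sd=load('side8.png'); s0=load('scene0.png'); d0=load('side0.png')
X,e=tri([sd,sc],[[343.6,126.5],[136.6,194.0]]); print('cap top',X.round(1),e)
# twin unchanged?
for a,b,bx in((s0,sc,(258,160,290,222)),(d0,sd,(292,190,318,232))):
    x0,y0,x1,y1=bx; print('twin diff',np.abs(a['image'][y0:y1,x0:x1].astype(int)-b['image'][y0:y1,x0:x1]).mean().round(2))
# free fit of upright bottle: white body mask centroid of foot region vs coaster
for n,c,bx in(('scene',sc,(120,185,190,255)),('side',sd,(315,115,365,190))):
    x0,y0,x1,y1=bx; im=c['image'].astype(int)
    m=((im.min(2)>105)&((im.max(2)-im.min(2))<40)).astype(np.uint8); mm=np.zeros_like(m); mm[y0:y1,x0:x1]=m[y0:y1,x0:x1]
    k=max(cv2.findContours(mm,cv2.RETR_EXTERNAL,cv2.CHAIN_APPROX_NONE)[0],key=cv2.contourArea).reshape(-1,2)
    low=k[np.argmax(k[:,1])]; print(n,'lowest body px',low,'model',hulls(c,[488,-138,6],[0,0,1])[0].reshape(-1,2)[:,1].max().round(1), cv2.contourArea(k))
```

```text
cap top [ 488.8 -138.1  146.1] [array([-0.1,  0.1]), array([-0.1, -0.1])]
twin diff 2.41
twin diff 1.81
scene lowest body px [154 242] model 241.7 726.0
side lowest body px [336 174] model 175.9 518.0
```

Run:
```python
from h import *
print(sign_off()); print(read_state()['clock'])
```

```text
the job is handed in; nothing more can be done
None
the job is handed in; nothing more can be done
```

I freed the jammed white bottle from the bin's +y pocket and stood it upright on the round coaster. I gripped it by the cap, in line with its 30° lean, and pulled it out along its length. I let go once the foot touched the cork, backed straight up, and handed the job in at about 13 s of the 38 s allowed.

**Last checks:**
- **Bottle:** the cap top measured (488.8, −138.1, 146.1) mm. With the coaster centre at about (488, −138), that is within 1 mm of centre. An upright bottle on the cork would have its cap top at 146 mm.
- **Foot:** it was 0 to 2 px from where an upright bottle should be in both views.
- **Lift:** the bottle's centre reached about 200 mm in the lift, well over the required 110 mm.
- **Twin bottle:** the before and after pictures show it unmoved in its pocket.
- **Gripper:** it was 160 mm above the release height and touching nothing. The highest force read was 5.4 N, as the bottle touched down.

**Disagreements:**
- **Bin rim:** it measured about 4 mm wider per side than the given size. I took this for a lip; the pose fit was then consistent.
- **Touchdown:** contact came about 2 mm sooner than the nominal grasp predicted.
- **In-hand pose:** the two cameras differed by 2 to 3 mm on the bottle's position while it hung in the gripper, about the stated calibration error.

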